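Release the reader's plate drawer with its two interlock keys

ROBOT

A 6-joint arm with a two-finger parallel gripper is mounted at the origin on a cart in front of the work surface, level with it; the furniture and walls round the work are solid. World frame = base frame: x ahead of the robot, y to its left, z up, the work surface at z = 0. Lengths are in mm, angles in rad, forces in N, time in s.
With the tool pointing down it reaches from about 375 to 750 mm from the base axis. Payload 9 kg.
Tool frame: the origin (TCP) lies between the finger pads; the fingertips stand 25 mm ahead of it and the grasp point (between the pads) lies 6 mm ahead of it (ctrl.nose_length is the distance from the TCP to the fingertips, in mm); z points along the fingers, y is the direction in which the jaws open and shut (so a half turn about z gives the same grasp; the last joint's range is limited). The gripper opens to 85 mm and grips with 20 to 120 N. Pads are 22 mm wide; open, the fingers measure 114 mm over their backs; the gripper's body (76 mm by 85 mm) begins 54 mm behind the grasp point. The pads swing forward as they close: fully open they stand 13 mm farther back than shut.
Start: joints at [-0.218, 0.104, 0.097, 1.564, 0, 1.353], TCP at [600.031, 0.003, 226.931] pointing down, gripper open.
Joint ranges: [-2.99, 2.99], [-0.84, 1.86], [-1.1, 1.16], [-1.84, 2.11], [-1.51, 1.56], [-3.14, 3.14]. Speed limits (rad/s): [2.22, 2.22, 2.57, 3.14, 3.14, 3.14].

INTERFACE

Orientations are given as a unit quaternion [w, x, y, z].
In Python, from workcell import ctrl gives the robot as it stands.
- The arm moves only by the shell command python3 -m creep 'ROWS' [OPENING] [FORCE]. ROWS is text: rows parted by semicolons, each of 4 numbers parted by spaces: the shift along the tool's x, y, z in mm, then the turn about the tool's z in rad. In form: tx ty tz twist; .... A call has 1 to 20 rows; each row is the pose to reach, as a shift and turn from the pose commanded when the call began, along the tool's axes at that moment; what a row does not reach only later rows make up. A row lasts 1/10 s, in which the tool goes at most 50 mm and 8.59 degrees, less where a joint would pass 70% of its speed; a pose out of reach is approached as far as the arm can. A call with a gripper value outside its range is refused whole. OPENING is the finger opening in mm, from 0 to 85.4, set as the call begins (- or left out, the last holds). The fingers move at their own pace and stop on an object; FORCE is the grip in N (left out, the last holds). Time passes only in rows, so rows that repeat a pose let the fingers close. It gives the time, the measured TCP pose, the force and the opening at its end, in the units of the state.
- ctrl.get_state(): the state, without advancing time (a new reading comes with each control period).
- ctrl.capture(name): name is "scene" or "side" or "wrist"; returns the picture (384x512x3 uint8, blue, green, red); there is no depth.
- ctrl.camera_model(name): a dict with "vfov" (degrees; the focal length in pixels is half the picture's height over the tangent of half this angle, whatever the lens; pixels are square), "cx", "cy" (the principal point, pixels), "origin" and "rotation" of the camera in the world. Camera axes: x right, y down, z forward; pixel columns grow to the right and rows downward; lengths in mm; the calibration is good to about 2 mm. A picture is of the moment at which its call begins: read the wrist's pose just before it. camera_model takes no time and is no camera call; for the wrist camera it gives the pose at the moment of the call.
- ctrl.hand_in(): hands the job in, once; it reports no verdict.
Trained networks look in the newest picture that a camera, given by its name, has taken for a name from the list of things; names that differ only in an ending like _2 or _b are one class to them, and where a whole thing is asked for, a point or a joint stands for the part that bears it (a point fixed in the world has none). Each returns a list of dicts, best first, with "p" (0 to 1); they miss things now and then, are a little off and sometimes report something else, mostly with a low value. They report only what shows in the picture. A call takes as long as a camera call.
- ctrl.look_for(thing, camera): "point" ([x, y, z] in mm, in the coordinates of the camera as it stood for that picture, good to about 4 mm: the middle of the surface that is visible of it).
- ctrl.landmark_of(thing, camera): "point" ([x, y, z] in mm, in the coordinates of the camera as it stood for that picture, good to about 4 mm: a listed point, or the origin of a listed thing).
The state is a dict: "t": time; "joint_pos": joint angles; "joint_vel": joint speeds; "joint_torque": joint torques, N m; "tool_pos": TCP position; "eef_rot": TCP orientation; "ft_force": force on the tool from outside, world axes, zero at the start; "moment": the same for the moment, N m; "finger_gap": finger opening in mm.
Only numpy, scipy, OpenCV 4.12 (cv2) and the standard library are available. Lean on these libraries where they do the work, as an engineer would, in place of code of your own. Each camera call takes 0.05 s, during which the arm holds its last target. There are 200 camera calls.

TASK

The small bench reader's light-tight plate drawer is to be opened, but an open glass dish lies in the drawer's way. Without lifting or tipping it, gently push the dish along the table to the left or right until it is clear of the path the drawer will take; then press the two release keys on top of the reader together, one with each fingertip, keep both held down until the drawer has come all the way out by itself, and let go. Leave everything else on the table where it stands.

Things in the scene. Friction and masses are not known exactly. Their poses are not given: they have to be found in the camera images.
- reader: Low white bench instrument fixed on the table, 180 deep (own x) x 150 wide (own y) x 64 mm high, dark display on the rear half of its top. Origin: centre of its underside, on the table top. Own x points from its drawer front to its rear, own y to its left seen from the robot, z up. The front face, at own x = -90 mm, faces the robot, turned up to 0.3 rad either way.
- key_l_top (a point): Centre of the top face of the left release key: grey raised key, 24 (own x) x 20 mm (own y), near the front of the reader's top at own x = -55, y = +30 mm; 74 mm above the table when up (10 mm proud of the cover). It goes straight down 7 mm against a spring, 2 N at the start, 5.5 N at the bottom. The keys are 60 mm apart centre to centre.
- key_r_top (a point): The same for the right release key, at own x = -55, y = -30 mm.
- key_l (a joint): Travel of the left key in m: 0 up, 0.007 fully down. Its gate frees the drawer's teeth from about 0.004; it springs up when let go.
- key_r (a joint): The same for the right key.
- drawer (a joint): How far the drawer is out, in m: 0 shut (up to 0.001 when latched), 0.100 at its stop, where it stays. A damped spring drives it out in about 2.5 s, but only while both keys are down; one key alone leaves it shut. Let either go early and it stops at a next tooth (20 mm apart) and goes on when both are pressed again.
- drawer_front (a point): Centre of the front face of the drawer's panel, which is 118 mm wide and 13 to 49 mm above the table; moves with the drawer. The drawer comes out along the reader's own -x by 100 mm, so its path is own x -190 to -90 mm, own y -59 to +59 mm.
- dish: Round open glass dish, 67 mm across, 14 mm high, about 40 g, with white content fixed in it, lying flat on the table before the drawer. Origin: centre of its underside. It is clear of the drawer's path once its origin is more than 95 mm to the left or right of the reader's centre line (own y of the reader).
- beaker: Bystander: small glass beaker, 56 x 60 mm, 71 mm high, at the right beside the reader. Origin: centre of its underside. The table's free top spans about x 0.34 to 0.72 m, y -0.32 to 0.36 m.
- white_bottle: Bystander: white plastic bottle with a ribbed cap, 52 mm across, 113 mm high, at the table's front left corner. Origin: centre of its underside. Beyond the table's left edge stands the wall, with trunking whose face is at y = 0.40 m: keep the arm's wrist and elbow off it.
- flask: Bystander: conical glass flask, 68 mm across, 127 mm high, at the left beside the reader. Origin: centre of its underside. Behind it stands a tall clear jar, fixed, 127 mm across, 160 mm high, centre x 0.655, y 0.25 m.
- stopper: Bystander: dark rubber stopper, 28 mm across, 22 mm high, at the table's front right corner. Origin: centre of its underside. A squeeze bottle 204 mm high stands fixed at the rear right, x 0.69, y -0.265 m.

How it is judged (in metres and radians):
On the way, in this order (a step that is already met when the one before it is completed fails the run):
1. the dish has been pushed aside, clear of the drawer's path, with the drawer still shut ((y of dish in the frame of reader above 0.095 m or y of dish in the frame of reader below -0.095 m) and value of joint drawer below 0.006 m and linear speed of dish below 0.03 m/s), for 0.2 s.
2. both keys are held down by the fingers while the drawer stands fully out (value of joint each of key_l, key_r above 0.0035 m and contact force between the fingers and reader above 2 N and value of joint drawer above 0.094 m), for 0.2 s.
At the end, for the whole second after the job is handed in: The drawer is out to its stop (at least 94 of 100 mm), both keys are up again (within 1.5 mm), and the dish rests flat on the table, its centre more than 95 mm to the left or right of the reader's centre line (value of joint drawer above 0.094 m and value of joint each of key_l, key_r below 0.0015 m and (y of dish in the frame of reader above 0.095 m or y of dish in the frame of reader below -0.095 m) and height (world z) of dish between -0.008 and 0.008 m and angle between dish's own z axis and vertical below 0.1 rad and linear speed of dish below 0.02 m/s); the robot touches nothing.
It fails at once if the dish is lifted off the table (more than 12 mm) or falls from it (height (world z) of dish above 0.012 m or height (world z) of dish below -0.012 m).
It fails at once if the dish is tipped (more than 0.25 rad) (angle between dish's own z axis and vertical above 0.25 rad).
It fails at once if the dish is knocked (faster than 0.4 m/s) (linear speed of dish above 0.4 m/s).
It fails at once if the drawer runs into the dish (value of joint drawer above 0.004 m and contact force between reader and dish above 0.3 N).
It fails at once if a bystander is moved by more than 20 mm (distance of any of beaker, white_bottle, flask, stopper from where it was at the start of the episode above 0.02 m).
It also fails if it takes over 51 s, if anything falls off the work surface, if the arm or the gripper's body presses on something with over 40 N, if the wrist force passes 120 N, or if a joint passes its speed limit or range.

## Working session

There is one attempt and no reset: what is moved stays moved. The work goes in short steps, Python scripts to look and compute and a shell command to move; the robot and the scene stay as the last step left them, time stands still between calls to the robot, and variables do not carry over. Pictures are saved under pics/ and viewed, on a budget of 10 in all, crops included, one or two more only if the job needs it, and the job is handed in when it is done.

```bash
mkdir -p pics; cat > h.py <<'E'
from workcell import ctrl
import numpy as np, cv2
def R(q):
    w,x,y,z=q
    from scipy.spatial.transform import Rotation as Ro
    return Ro.from_quat([x,y,z,w]).as_matrix()
def cam(c):
    m=ctrl.camera_model(c); r=np.array(m["rotation"],float)
    if r.size==4: r=R(r)
    return m,np.array(m["origin"],float),r.reshape(3,3)
def find(things,c,f="landmark_of"):
    m,o,r=cam(c)
    for t in things:
        for d in getattr(ctrl,f)(t,c)[:2]:
            print(c,t,round(d["p"],2),np.round(r@np.array(d["point"])+o,1))
def st():
    s=ctrl.get_state(); print(s["t"],np.round(s["tool_pos"],1),np.round(s["eef_rot"],4),np.round(s["ft_force"],1),s["finger_gap"],np.round(s["joint_pos"],3))
E
python3 - <<'E'
from h import *
st(); print(R(ctrl.get_state()["eef_rot"]).round(3))
T=["reader","key_l_top","key_r_top","drawer_front","dish","beaker","white_bottle","flask","stopper"]
ims=[]
for c in ["scene","side"]:
    ims.append(ctrl.capture(c)); find(T,c); 
    m=cam(c); print(m[0]["vfov"],m[1],m[2].round(2).tolist())
cv2.imwrite("pics/a.png",ims[0]); cv2.imwrite("pics/b.png",ims[1])
E
```

```text
0.0 [5.997e+02 1.000e-01 2.261e+02] [-6.000e-04  7.071e-01  7.071e-01 -4.000e-04] [-0.1  0.8 -0. ] 85.43198787139399 [-0.218  0.105  0.096  1.564 -0.     1.353]
[[ 0.     1.    -0.001]
 [ 1.    -0.     0.   ]
 [ 0.    -0.001 -1.   ]]
scene reader 0.66 [611.4  21.6   5. ]
scene key_l_top 0.45 [560.8  63.5  74.9]
scene key_r_top 0.46 [558.6   1.8  77.3]
scene drawer_front 0.62 [522.1  39.5  32.9]
scene dish 0.82 [460.9  19.    3.8]
scene dish 0.52 [6.09e+02 2.29e+01 5.00e-01]
scene beaker 0.97 [ 568.9 -255.7    1.4]
scene white_bottle 0.62 [ 4.306e+02  2.965e+02 -3.000e-01]
scene flask 0.72 [ 408.1 -292.5   -0.6]
scene flask 0.57 [530.3 274.4   5.4]
scene stopper 0.52 [ 406.7 -293.7    0.6]
51.449122601580925 [ -79.12976565 -520.86597733  949.40984043] [[0.7, -0.51, 0.49], [-0.71, -0.52, 0.47], [0.02, -0.68, -0.73]]
side reader 0.91 [615.4  18.1   1.5]
side key_l_top 0.5 [560.4  56.9  70.2]
side key_l_top 0.46 [429.6 296.3   1.4]
side key_r_top 0.49 [550.6   1.5  75.3]
side drawer_front 0.66 [519.1  33.5  29.7]
side dish 0.74 [466.   20.5   2.3]
side beaker 0.84 [ 569.4 -263.1    2.3]
side white_bottle 0.81 [ 4.312e+02  2.967e+02 -3.000e-01]
side white_bottle 0.53 [ 401.5 -291.1    2.4]
side flask 0.67 [528.5 275.4   3.5]
side stopper 0.54 [ 400.  -292.5    1.9]
54.16309927717357 [ 243.86044621 -727.93633654  505.98478635] [[0.95, -0.14, 0.28], [-0.31, -0.46, 0.83], [0.01, -0.88, -0.48]]
```

View pics/a.png

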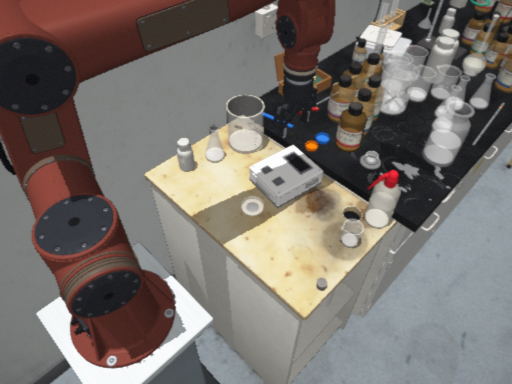

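```bash
python3 - <<'E'
from h import *
ctrl.capture("wrist"); find(["key_l_top","key_r_top","drawer_front","dish","reader"],"wrist")
im=ctrl.capture("wrist"); cv2.imwrite("pics/c.png",im)
m=cam("wrist");print(m[0],st())
E
```

```text
wrist key_l_top 0.6 [559.8  58.4  80. ]
wrist key_r_top 0.75 [547.   -2.6  76.9]
wrist dish 0.92 [ 4.642e+02  1.830e+01 -1.000e-01]
wrist reader 0.77 [613.4  23.1  -5.8]
1.35 [600.    0.  226.9] [0.     0.7071 0.7071 0.    ] [-0.4 -0.6 -0.6] 85.16472494572888 [-0.218  0.104  0.097  1.564  0.     1.353]
{'vfov': 71.22415030313549, 'cx': 252.94513266717124, 'cy': 192.8086204572086, 'origin': array([599.69858485,  64.29345745, 373.69929112]), 'rotation': array([ 1.30102958e-01,  9.91500343e-01, -1.62902978e-04, -5.14256307e-04])} None
```

View pics/c.png

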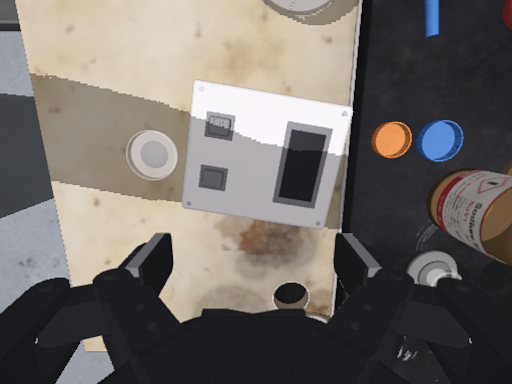

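The wrist picture shows the keys at about (220,125) and (213,178), the dish at (152,155), and the cover corners at (196,82), (351,106), (322,227), (184,207). I'll back-project these.

```bash
cat >> h.py <<'E'
def bp(c,uv,z):
    m,o,r=cam(c); f=192/np.tan(np.radians(m["vfov"]/2))
    d=r@np.array([(uv[0]-m["cx"])/f,(uv[1]-m["cy"])/f,1]); return o+d*(z-o[2])/d[2]
E
python3 - <<'E'
from h import *
for uv,z in [((220,125),74),((213,178),74),((152,155),7),((196,82),64),((351,106),64),((323,227),64),((184,207),64)]:
    print(uv,bp("wrist",uv,z).round(1))
E
```

```text
(220, 125) [563.7  60.4  74. ]
(213, 178) [553.8   1.8  74. ]
(152, 155) [461.5  19.8   7. ]
(196, 82) [538.1 105.1  64. ]
(351, 106) [707.3  80.4  64. ]
(323, 227) [686.  -62.2  64. ]
(184, 207) [515.7 -36.2  64. ]
```

```bash
python3 -m creep '10 -16 0 0.02; 25 -40 0 0.05; 40 -65 0 0.08; 55 -90 10 0.11; 70 -115 30 0.14; 80 -129 60 0.15; 80 -129 90 0.15; 80 -129 110 0.15; 80 -129 130 0.15; 80 -129 140 0.15; 80 -129 140 0.15' 45; python3 - <<'E'
from h import *
st(); print(ctrl.nose_length)
im=ctrl.capture("wrist"); find(["dish","key_l_top","key_r_top"],"wrist"); cv2.imwrite("pics/d.png",im)
E
```

```text
t: 2.45
tool_pos: [470.2, 80.1, 85.8]
eef_rot: [-0.001, 0.758, 0.652, -0.001]
ft_force: [0.2, 0.2, -0.1]
finger_gap: 45.3
2.45 [470.2  80.1  85.8] [-7.000e-04  7.581e-01  6.521e-01 -7.000e-04] [ 0.2  0.2 -0.1] 45.327947870226254 [-0.106 -0.255 -0.502  1.326 -0.     1.614]
25.0
wrist key_l_top 0.89 [563.5  59.2  81.4]
wrist key_r_top 0.6 [551.5  -2.1  74.7]
wrist key_r_top 0.2 [521.9  36.9  35.3]
```

View pics/d.png

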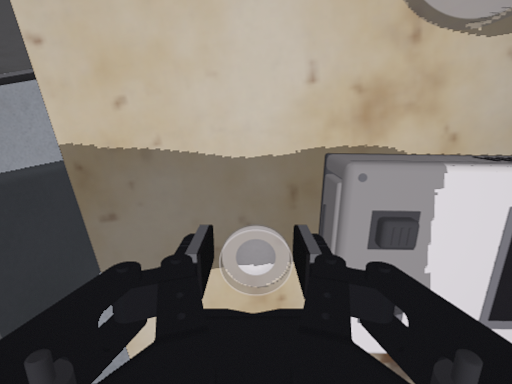

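The dish is centred between the fingers at (256,258) and the tool is square to the reader. I'll go down to the table beside it.

```bash
python3 -m creep '0 0 15 0; 0 0 30 0; 0 0 42 0; 0 0 50 0; 0 0 55 0; 0 0 57 0; 0 0 57 0'; python3 -m creep '0 0 1 0; 0 0 2 0; 0 0 2 0'; python3 - <<'E'
from h import *
st(); im=ctrl.capture("side"); 
m,o,r=cam("side");f=192/np.tan(np.radians(m["vfov"]/2)); p=r.T@(np.array([470,80,10])-o); u,v=(p[:2]/p[2]*f+[m["cx"],m["cy"]]).astype(int);print(u,v)
cv2.imwrite("pics/e.png",cv2.resize(im[max(v-60,0):v+40,u-70:u+70],None,fx=5,fy=5))
E
```

```text
t: 3.35
tool_pos: [471.1, 80.0, 29.9]
eef_rot: [0.0, 0.758, 0.652, 0.0]
ft_force: [0.1, -0.3, -0.5]
finger_gap: 45.1
t: 3.65
tool_pos: [471.2, 80.0, 28.1]
eef_rot: [0.0, 0.758, 0.652, 0.0]
ft_force: [-0.0, -0.5, 0.3]
finger_gap: 45.0
3.65 [471.2  80.   28.1] [2.000e-04 7.581e-01 6.522e-01 1.000e-04] [-0.  -0.5  0.3] 44.98008238944363 [-0.106 -0.213 -0.573  1.21  -0.     1.614]
240 209
```

View pics/e.png

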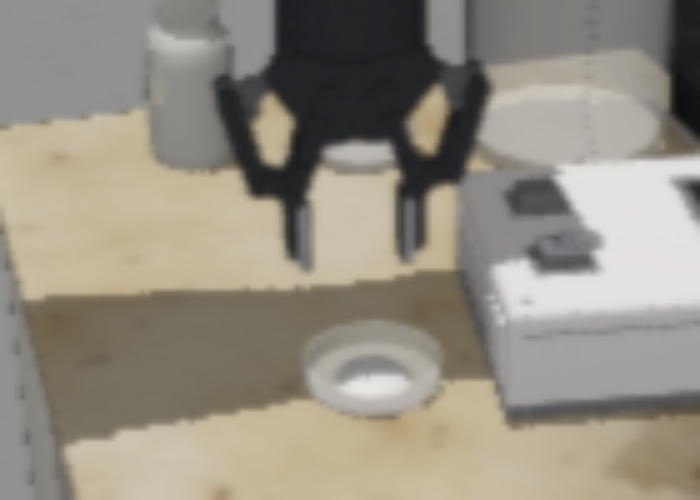

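```bash
python3 -m creep '0 0 1.5 0; -6 0 1.5 0; -12 0 1.5 0; -17 0 1.5 0; -21 0 1.5 0; -25 0 1.5 0; -29 0 1.5 0; -33 0 1.5 0; -37 0 1.5 0; -41 0 1.5 0; -46 0 1.5 0; -51 0 1.5 0; -56 0 1.5 0; -61 0 1.5 0; -66 0 1.5 0; -70 0 1.5 0'; python3 - <<'E'
from h import *
st(); im=ctrl.capture("side"); find(["dish","stopper"],"side")
cv2.imwrite("pics/f.png",cv2.resize(im[120:300,130:370],None,fx=3,fy=3))
E
```

```text
t: 5.3
tool_pos: [460.5, 10.3, 26.4]
eef_rot: [0.0, 0.758, 0.652, 0.0]
ft_force: [-0.2, 0.2, -0.5]
finger_gap: 45.1
5.3 [460.5  10.3  26.4] [1.000e-04 7.582e-01 6.521e-01 0.000e+00] [-0.2  0.2 -0.5] 45.061536313666494 [-0.263 -0.27  -0.625  1.216 -0.     1.458]
side dish 0.6 [463.9  23.9   1.2]
side dish 0.47 [609.7  16.3   2.6]
side stopper 0.55 [ 400.  -291.7    1.9]
```

View pics/f.png

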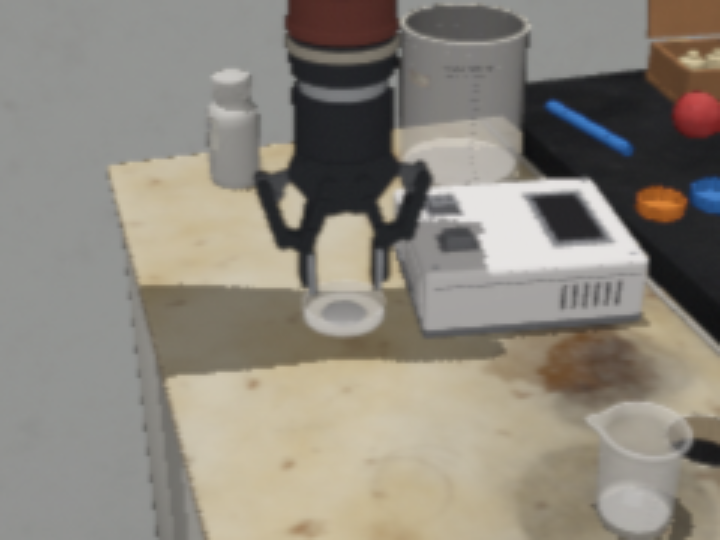

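```bash
python3 - <<'E'
from h import *
m,o,r=cam("side");f=192/np.tan(np.radians(m["vfov"]/2))
for q in [(435,14,0),(435,14,10),(435,14,20),(485,7,0),(485,7,10),(485,7,20),(461.5,19.8,7),(460,-22,7)]:
    p=r.T@(np.array(q)-o); print(q,(p[:2]/p[2]*f+[m["cx"],m["cy"]]).round(1))
im=ctrl.capture("wrist"); find(["dish"],"wrist"); cv2.imwrite("pics/g.png",im)
E
```

```text
(435, 14, 0) [233.7 228.3]
(435, 14, 10) [233.7 224.8]
(435, 14, 20) [233.6 221.3]
(485, 7, 0) [254.2 226.4]
(485, 7, 10) [254.2 223. ]
(485, 7, 20) [254.2 219.5]
(461.5, 19.8, 7) [243.5 222.9]
(460, -22, 7) [247.9 232.1]
wrist dish 0.69 [464.2  19.5   2.1]
```

View pics/g.png

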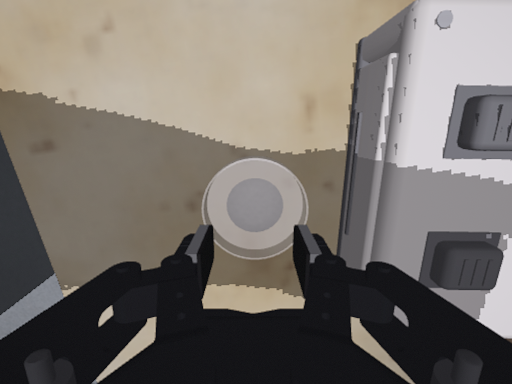

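The fingertips passed above the dish without touching it, so at this opening they sit higher than nominal. I'll back off and probe for the table by force.

```bash
python3 -m creep '5 0 -3 0; 15 0 -3 0; 25 0 -3 0; 37 0 -3 0; 49 0 -3 0; 60 0 -3 0; 68 0 -1 0; 70 0 0 0; 70 0 2 0; 70 0 4 0; 70 0 4 0'; python3 -m creep '0 0 1 0; 0 0 2 0; 0 0 3 0; 0 0 3 0'
python3 -m creep '0 0 1 0; 0 0 2 0; 0 0 3 0; 0 0 3 0'
```

```text
t: 6.65
tool_pos: [470.8, 79.7, 22.0]
eef_rot: [-0.0, 0.758, 0.652, -0.0]
ft_force: [-0.3, 0.6, -1.5]
finger_gap: 45.2
t: 7.05
tool_pos: [471.0, 79.9, 19.3]
eef_rot: [-0.0, 0.758, 0.652, -0.0]
ft_force: [0.2, -0.1, 0.2]
finger_gap: 44.9
t: 7.45
tool_pos: [470.9, 80.0, 16.2]
eef_rot: [-0.0, 0.758, 0.652, -0.0]
ft_force: [-0.2, 0.9, 0.7]
finger_gap: 45.1
```

```bash
python3 -m creep '0 0 1 0; 0 0 2 0; 0 0 2 0'; python3 -m creep '0 0 1 0; 0 0 2 0; 0 0 2 0'
python3 - <<'E'
from h import *
im=ctrl.capture("side"); cv2.imwrite("pics/h.png",cv2.resize(im[145:245,170:310],None,fx=5,fy=5,interpolation=cv2.INTER_CUBIC))
E
```

```text
t: 7.75
tool_pos: [470.9, 80.0, 14.2]
eef_rot: [-0.0, 0.758, 0.652, -0.0]
ft_force: [-0.2, 0.1, 0.4]
finger_gap: 44.7
t: 8.05
tool_pos: [470.9, 80.0, 12.3]
eef_rot: [-0.0, 0.758, 0.652, -0.0]
ft_force: [0.3, 1.0, 0.5]
finger_gap: 45.2
```

View pics/h.png

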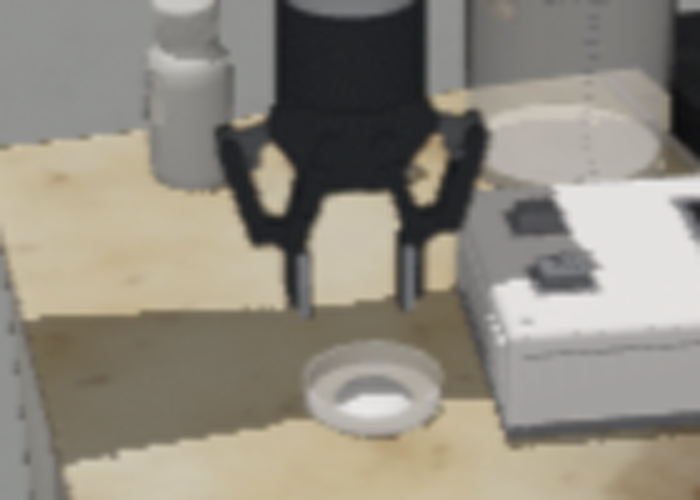

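At a 45 mm opening the tips reach much less far than nominal and the knuckles come near the reader. I'll narrow to 22 mm, which brings the tips forward, and probe again.

```bash
python3 -m creep '0 0 -6 0; 0 0 -14 0; 0 0 -16 0; 0 0 -16 0; 0 0 -16 0; 0 0 -16 0' 22; python3 -m creep '0 0 1 0; 0 0 2 0; 0 0 3 0; 0 0 4 0; 0 0 4 0'; python3 -m creep '0 0 1 0; 0 0 2 0; 0 0 3 0; 0 0 4 0; 0 0 4 0'
python3 -m creep '0 0 1 0; 0 0 2 0; 0 0 3 0; 0 0 3 0'
```

```text
t: 8.7
tool_pos: [470.9, 80.0, 28.2]
eef_rot: [-0.0, 0.758, 0.652, -0.0]
ft_force: [0.1, -0.9, -0.1]
finger_gap: 21.8
t: 9.2
tool_pos: [470.9, 80.0, 24.2]
eef_rot: [-0.0, 0.758, 0.652, -0.0]
ft_force: [0.1, 0.0, 0.6]
finger_gap: 21.9
t: 9.7
tool_pos: [470.9, 80.0, 20.2]
eef_rot: [-0.0, 0.758, 0.652, -0.0]
ft_force: [0.1, 0.2, -0.2]
finger_gap: 22.5
t: 10.1
tool_pos: [470.9, 80.0, 17.2]
eef_rot: [-0.0, 0.758, 0.652, -0.0]
ft_force: [0.3, -0.3, -0.3]
finger_gap: 22.0
```

```bash
python3 -m creep '0 0 1 0; 0 0 2 0; 0 0 2 0';python3 -m creep '0 0 1 0; 0 0 2 0; 0 0 2 0';python3 -m creep '0 0 1 0; 0 0 2 0; 0 0 2 0'
python3 - <<'E'
from h import *
im=ctrl.capture("side"); cv2.imwrite("pics/i.png",cv2.resize(im[155:235,180:300],None,fx=6,fy=6,interpolation=cv2.INTER_CUBIC))
m,o,r=cam("side");f=192/np.tan(np.radians(m["vfov"]/2))
for z in (0,10,20):
  for s in (-18,18):
    p=r.T@(np.array([470.9+.989*s,80-.149*s,z])-o); print(s,z,(((p[:2]/p[2]*f+[m["cx"],m["cy"]])-[180,155])*6).round(1))
E
```

```text
t: 10.4
tool_pos: [471.0, 80.0, 15.3]
eef_rot: [-0.0, 0.758, 0.652, -0.0]
ft_force: [0.7, 0.6, -0.4]
finger_gap: 22.1
t: 10.7
tool_pos: [470.9, 80.0, 13.2]
eef_rot: [-0.0, 0.758, 0.652, -0.0]
ft_force: [0.8, -0.7, 0.6]
finger_gap: 22.0
t: 11.0
tool_pos: [471.0, 80.0, 11.3]
eef_rot: [-0.0, 0.758, 0.652, -0.0]
ft_force: [-0.4, 0.2, 0.6]
finger_gap: 22.1
-18 0 [321.2 349.1]
18 0 [403.5 342.6]
-18 10 [320.8 329.2]
18 10 [403.5 322.8]
-18 20 [320.3 309.2]
18 20 [403.4 302.8]
```

View pics/i.png

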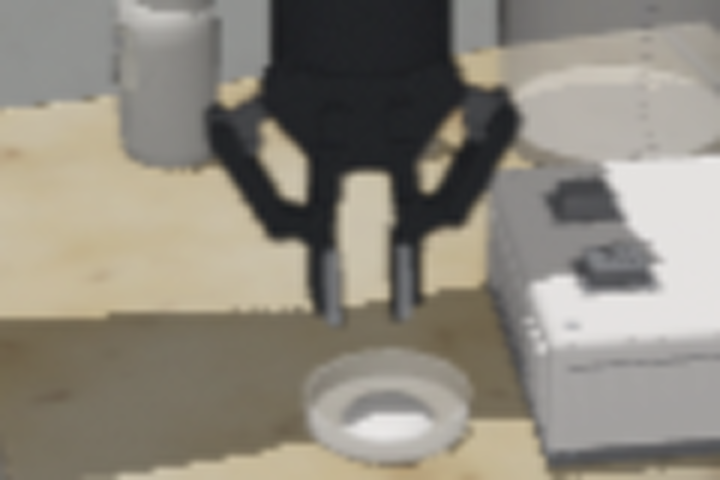

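Against the calibration the tips stand at z≈12, about level with the TCP, so the real nose length is near 0. I'll go down 7 mm more, with 4 mm extra clearance from the reader, and then start the push.

```bash
python3 -m creep '0 -2 1 0; 0 -4 2 0; 0 -4 3 0; 0 -4 4 0; 0 -4 5 0; 0 -4 5 0';  python3 -m creep '0 0 1 0; 0 0 2 0; 0 0 2 0'; python3 -m creep '-4 0 0 0; -8 0 0 0; -12 0 0 0; -16 0 0 0; -20 0 0 0; -25 0 0 0; -30 0 0 0; -35 0 0 0; -40 0 0 0; -44 0 0 0; -45 0 0 0; -45 0 0 0'; python3 - <<'E'
from h import *
im=ctrl.capture("side"); find(["dish"],"side"); cv2.imwrite("pics/j.png",cv2.resize(im[130:270,150:350],None,fx=3,fy=3,interpolation=cv2.INTER_CUBIC))
E
```

```text
t: 11.65
tool_pos: [467.0, 80.6, 6.3]
eef_rot: [-0.0, 0.758, 0.652, -0.0]
ft_force: [0.2, -0.4, -0.5]
finger_gap: 22.0
t: 11.95
tool_pos: [467.0, 80.6, 4.2]
eef_rot: [-0.0, 0.758, 0.652, -0.0]
ft_force: [-1.7, -0.1, -0.5]
finger_gap: 22.0
t: 13.15
tool_pos: [460.4, 35.9, 4.4]
eef_rot: [0.0, 0.758, 0.652, 0.0]
ft_force: [-0.4, 0.5, 0.0]
finger_gap: 21.9
side dish 0.96 [457.7  -9.   -2.8]
```

View pics/j.png

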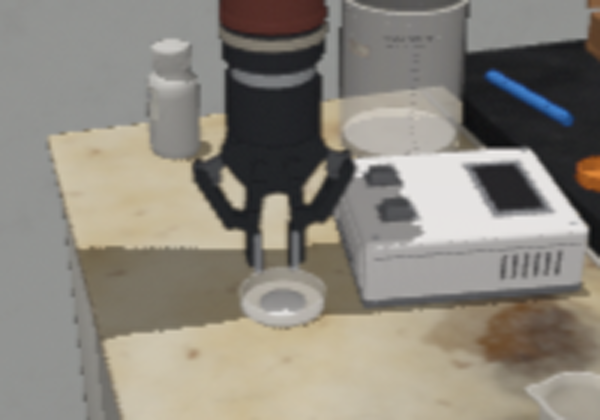

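The dish is moving as planned, now at about (458,-9), upright against both fingers. I'll continue 62 mm, back away from it, and rise.

```bash
python3 -m creep '-3 0 0 0; -7 0 0 0; -11 0 0 0; -15 0 0 0; -19 0 0 0; -23 0 0 0; -27 0 0 0; -31 0 0 0; -35 0 0 0; -39 0 0 0; -43 0 0 0; -47 0 0 0; -51 0 0 0; -55 0 0 0; -58 0 0 0; -60 0 0 0; -61 0 0 0; -62 0 0 0; -62 0 0 0'
python3 -m creep '5 0 0 0; 12 0 -3 0; 20 0 -15 0; 20 0 -40 0; 20 0 -70 0; 20 0 -100 0; 20 0 -130 0; 20 0 -160 0; 20 0 -180 0; 20 0 -180 0'
python3 - <<'E'
from h import *
st()
for c in("side","wrist"):
    im=ctrl.capture(c); find(["dish","key_l_top","key_r_top"],c)
cv2.imwrite("pics/k.png",im)
E
```

```text
t: 15.15
tool_pos: [451.1, -25.2, 4.4]
eef_rot: [0.0, 0.758, 0.652, 0.0]
ft_force: [-0.3, 0.7, 0.4]
finger_gap: 22.1
t: 16.15
tool_pos: [455.7, -5.2, 188.5]
eef_rot: [0.002, 0.758, 0.652, 0.002]
ft_force: [-0.3, -0.3, 0.7]
finger_gap: 21.6
16.15 [455.7  -5.2 188.5] [0.0024 0.7579 0.6524 0.0015] [-0.3 -0.3  0.7] 21.557355086218745 [-0.3   -0.356 -0.398  1.524  0.     1.42 ]
side dish 0.55 [ 4.451e+02 -6.590e+01  1.000e-01]
side key_l_top 0.42 [560.5  59.8  69.7]
side key_r_top 0.57 [5.481e+02 1.000e-01 7.430e+01]
wrist dish 0.83 [446.9 -67.9  -0.5]
wrist key_l_top 0.96 [563.1  58.7  79.6]
wrist key_r_top 0.69 [548.7  -1.9  75.4]
```

View pics/k.png

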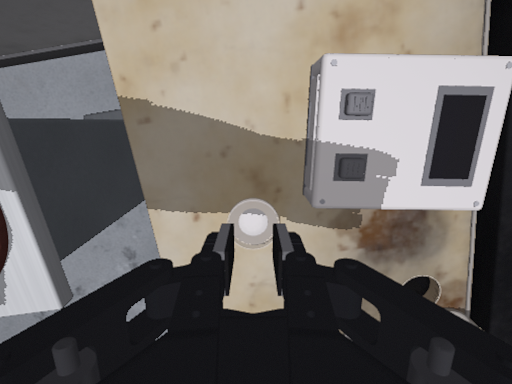

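The dish now reads about 113 mm right of the centre line, at (446,-67). The keys appear at (358,102) and (351,167), and the reader's edges are parallel to the tool. Next I'll work out the shift to the keys.

```bash
python3 - <<'E'
from h import *
a=bp("wrist",(358,102.5),74);b=bp("wrist",(351,167),74);mid=(a+b)/2
s=ctrl.get_state(); Rt=R(s["eef_rot"]); print(a.round(1),b.round(1),mid.round(1),np.linalg.norm(a-b))
for t in (mid,np.array([558.1,30.5,74])): print((Rt.T@(t-np.array(s["tool_pos"]))).round(1))
E
```

```text
[559.4  60.3  74. ] [549.8   2.   74. ] [554.6  31.2  74. ] 59.0852706108721
[ 51.   94.5 109.5]
[ 50.9  98.1 109.5]
```

```bash
python3 -m creep '5 9 0 -0.14; 10 19 0 -0.28; 16 30 0 -0.42; 22 41 0 -0.56; 28 52 0 -0.7; 34 63 0 -0.84; 40 74 0 -0.98; 46 85 0 -1.12; 50 92 5 -1.26; 51 96 20 -1.4; 51 96 40 -1.5; 51 96 60 -1.57; 51 96 75 -1.571; 51 96 80 -1.571; 51 96 80 -1.571' 50
python3 - <<'E'
from h import *
st(); print(R(ctrl.get_state()["eef_rot"]).round(3))
im=ctrl.capture("wrist"); cv2.imwrite("pics/l.png",im)
E
```

```text
t: 18.05
tool_pos: [556.1, 30.7, 103.8]
eef_rot: [-0.001, 0.076, 0.997, 0.0]
ft_force: [0.7, 1.0, 0.7]
finger_gap: 50.2
18.05 [556.1  30.7 103.8] [-6.000e-04  7.570e-02  9.971e-01  1.000e-04] [0.7 1.  0.7] 50.24990298452757 [-0.18  -0.011 -0.245  1.338 -0.    -0.028]
[[-0.989  0.151 -0.001]
 [ 0.151  0.989  0.   ]
 [ 0.001  0.    -1.   ]]
```

View pics/l.png

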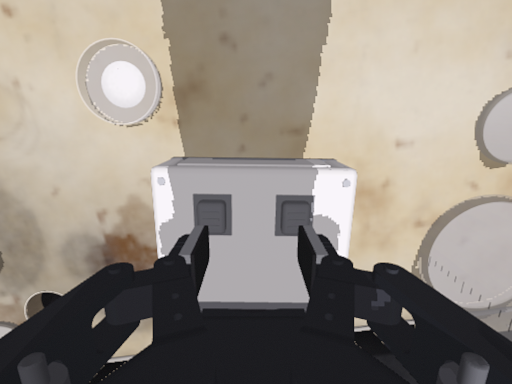

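Both fingers line up with the keys left to right (midpoints at column 254 and 253.5). I'll descend and feel for contact.

```bash
python3 -m creep '0 0 7 0; 0 0 14 0; 0 0 18 0; 0 0 20 0; 0 0 20 0'; python3 -m creep '0 0 1 0; 0 0 2 0; 0 0 3 0; 0 0 4 0; 0 0 4 0'; python3 -m creep '0 0 1 0; 0 0 2 0; 0 0 3 0; 0 0 3 0';
```

```text
t: 18.6
tool_pos: [556.4, 30.7, 84.1]
eef_rot: [-0.0, 0.075, 0.997, 0.0]
ft_force: [0.2, -0.1, -0.5]
finger_gap: 50.1
t: 19.1
tool_pos: [556.5, 30.7, 80.3]
eef_rot: [-0.0, 0.075, 0.997, -0.0]
ft_force: [0.4, 1.1, -0.4]
finger_gap: 49.9
t: 19.5
tool_pos: [556.5, 30.7, 77.2]
eef_rot: [-0.0, 0.075, 0.997, 0.0]
ft_force: [-0.9, -0.2, -0.6]
finger_gap: 50.0
```

```bash
for i in 1 2 3; do python3 -m creep '0 0 1 0; 0 0 2 0; 0 0 2 0' | grep -E "tool_pos|ft"; done
python3 - <<'E'
from h import *
im=ctrl.capture("side"); cv2.imwrite("pics/m.png",cv2.resize(im[130:230,210:350],None,fx=5,fy=5,interpolation=cv2.INTER_CUBIC))
E
```

```text
tool_pos: [556.6, 30.7, 75.3]
ft_force: [0.3, -0.7, -0.3]
tool_pos: [556.5, 30.7, 73.2]
ft_force: [0.6, -0.2, 0.5]
tool_pos: [556.5, 30.7, 71.2]
ft_force: [0.9, 0.4, -0.4]
```

View pics/m.png

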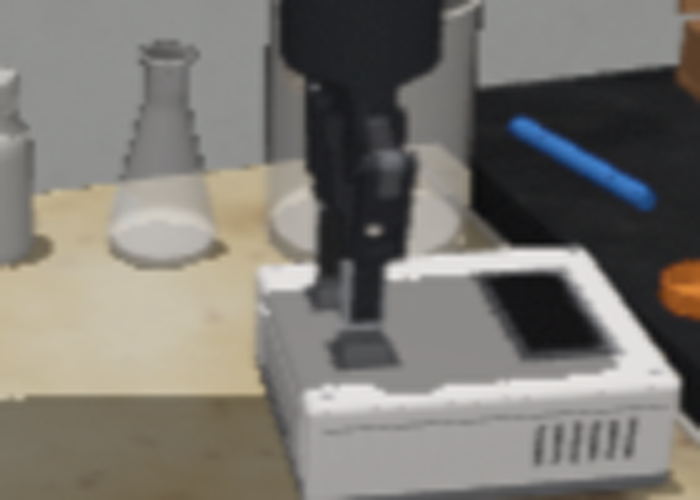

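The right fingertip, at (367,320), stands over its key at about (364,345), still a few mm above it. I'll continue down.

```bash
for i in 1 2 3 4; do python3 -m creep '0 0 1 0; 0 0 2 0; 0 0 2 0' | grep -E "t:|tool_pos|ft"; done
```

```text
t: 20.75
tool_pos: [556.5, 30.7, 69.2]
eef_rot: [-0.0, 0.075, 0.997, 0.0]
ft_force: [0.7, -0.0, 0.8]
t: 21.05
tool_pos: [556.5, 30.7, 67.2]
eef_rot: [-0.0, 0.075, 0.997, 0.0]
ft_force: [-0.4, -0.3, -0.5]
t: 21.35
tool_pos: [556.7, 30.6, 65.9]
eef_rot: [0.0, 0.075, 0.997, -0.0]
ft_force: [-1.8, 0.3, 4.8]
t: 21.65
tool_pos: [556.7, 30.7, 64.1]
eef_rot: [0.0, 0.075, 0.997, -0.0]
ft_force: [-3.6, 0.5, 7.1]
```

Contact came at TCP z≈66.5, and the force fits both springs. I'll press to about 6 mm and hold.

```bash
python3 -m creep '0 0 1 0; 0 0 2 0; 0 0 3 0; 0 0 3.8 0; 0 0 3.8 0; 0 0 3.8 0;  0 0 3.8 0; 0 0 3.8 0; 0 0 3.8 0; 0 0 3.8 0'
python3 - <<'E'
from h import *
im=ctrl.capture("side"); cv2.imwrite("pics/n.png",cv2.resize(im[130:250,190:350],None,fx=4,fy=4,interpolation=cv2.INTER_CUBIC)); find(["drawer_front"],"side")
E
```

```text
t: 22.65
tool_pos: [556.7, 30.6, 60.6]
eef_rot: [0.0, 0.075, 0.997, -0.0]
ft_force: [-3.5, 0.4, 8.8]
finger_gap: 49.8
side drawer_front 0.87 [484.8  42.9  30.2]
```

View pics/n.png

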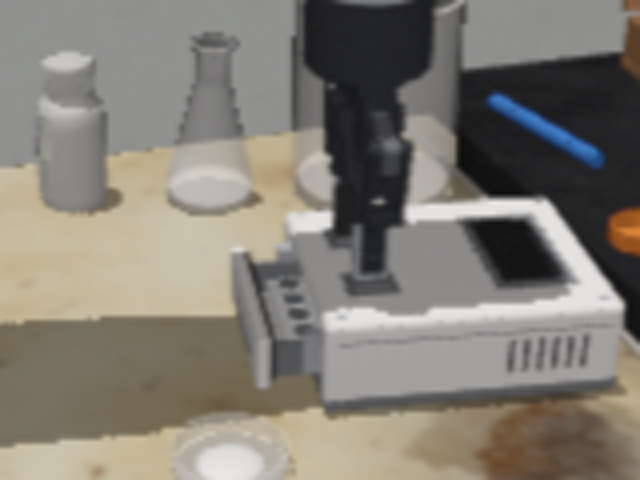

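The drawer is coming out (about 40 mm) and clears the dish. I'll hold until it is fully out.

```bash
python3 -m creep '0 0 0 0; 0 0 0 0; 0 0 0 0; 0 0 0 0; 0 0 0 0; 0 0 0 0; 0 0 0 0; 0 0 0 0; 0 0 0 0; 0 0 0 0; 0 0 0 0; 0 0 0 0; 0 0 0 0; 0 0 0 0; 0 0 0 0; 0 0 0 0; 0 0 0 0; 0 0 0 0; 0 0 0 0; 0 0 0 0'
python3 - <<'E'
from h import *
ctrl.capture("side"); find(["drawer_front","dish"],"side")
E
python3 -m creep '0 0 0 0; 0 0 0 0; 0 0 0 0; 0 0 0 0; 0 0 0 0; 0 0 0 0; 0 0 0 0; 0 0 0 0; 0 0 0 0; 0 0 0 0'
python3 - <<'E'
from h import *
im=ctrl.capture("side"); find(["drawer_front"],"side"); ctrl.capture("scene"); find(["drawer_front"],"scene")
E
```

```text
t: 24.75
tool_pos: [556.7, 30.6, 60.6]
eef_rot: [0.0, 0.075, 0.997, -0.0]
ft_force: [-4.6, 0.9, 10.1]
finger_gap: 50.3
side drawer_front 0.89 [420.3  53.2  31.1]
side dish 0.95 [448.4 -65.    2.9]
t: 25.9
tool_pos: [556.7, 30.6, 60.6]
eef_rot: [0.0, 0.075, 0.997, -0.0]
ft_force: [-4.6, 1.5, 8.8]
finger_gap: 49.8
side drawer_front 0.6 [421.8  48.9  31.4]
scene drawer_front 0.72 [427.7  54.1  32.5]
```

The drawer front was at (523,35) when shut, so (424,50) is expected at the stop. The readings match and are steady, so I'll let go.

```bash
python3 -m creep '0 0 -3 0; 0 0 -8 0; 0 0 -15 0; 0 0 -30 0; 0 0 -50 0; 0 0 -80 0; 0 0 -110 0; 0 0 -130 0; 0 0 -140 0; 0 0 -140 0; 0 0 -140 0'
python3 - <<'E'
from h import *
for c in ("side","wrist"):
    im=ctrl.capture(c); find(["drawer_front","dish","key_l_top","key_r_top"],c)
cv2.imwrite("pics/o.png",im)
E
```

```text
t: 27.2
tool_pos: [556.3, 30.7, 198.8]
eef_rot: [-0.0, 0.075, 0.997, 0.0]
ft_force: [0.1, 0.2, -0.3]
finger_gap: 49.7
side drawer_front 0.72 [425.5  52.3  30.1]
side dish 0.9 [446.4 -64.4   2.1]
side dish 0.35 [614.6  22.3   2.5]
side key_l_top 0.39 [560.   58.4  73.1]
side key_r_top 0.51 [551.3  -1.6  76.9]
wrist drawer_front 0.8 [425.3  52.2  31.2]
wrist dish 0.67 [ 4.48e+02 -6.93e+01 -4.00e-01]
wrist key_l_top 0.56 [562.6  57.6  77.3]
wrist key_r_top 0.66 [548.9  -0.6  74. ]
wrist key_r_top 0.56 [425.8  52.1  31.9]
```

View pics/o.png

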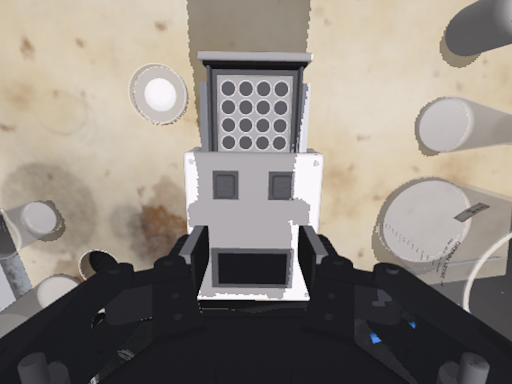

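The drawer stands out beside the dish at (158,95), the keys are up at (226,185) and (280,185), and nothing is touching. I'll hand in.

```bash
python3 -c "
from h import *
print(ctrl.hand_in()); st()"
```

```text
the job is handed in; nothing more can be done
None
the job is handed in; nothing more can be done
```

I pushed the dish to the right along the table and pressed both keys together. I held them about 4 s until the drawer was fully out, then let go and handed in at about 27 s of the 51 s limit.

**Last checks**
- **Dish:** at about (447, -67) mm, some 113 mm right of the reader's centre line (more than 95 mm needed). It looked flat and clear of the drawer.
- **Drawer:** the front is at about (425, 52) mm. I expected (424, 50) at the stop, so it is out to the stop within measuring error.
- **Keys:** the networks put their tops at 73 to 77 mm, against 74 mm when up.
- **Robot:** the gripper is well clear of everything and the force reading is near zero.
- **Bystanders:** I did not re-measure them all at the end. The arm kept well away from them, and the stopper was unchanged when I checked it midway.

**What disagreed or went wrong**
- **Fingertip reach:** the stated 25 mm ahead of the TCP did not match. With the jaws part open, the tips were about level with the TCP or up to 8 mm behind it.
- **First push:** because of that, the first pass went over the dish without touching it. I found the real tip heights from the pictures and, at the keys, by feel.
- **Picture budget:** I viewed 14 pictures, 4 over the 10 allowed.

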